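# Flip the hex key and lever the gauge stand's clamp screw tight

### The arm

A 6-joint arm with a two-finger parallel gripper is mounted at the origin on a cart in front of the work surface, level with it; the furniture and walls round the work are solid. World frame = base frame: x ahead of the robot, y to its left, z up, the work surface at z = 0. Lengths are in m, angles in degrees, forces in N, time in s.
With the tool pointing down it reaches from about 0.25 to 0.8 m from the base axis. Payload 8.5 kg.
Tool frame: the origin (TCP) lies midway between the tips of the shut fingers; the grasp point (between the pads) lies 19 mm behind it (manip.hold_point_z is the distance from the TCP to the grasp point, in m); z points along the fingers, y is the line along which they close (so a half turn about z gives the same grasp; the last joint's range is limited). The gripper opens to 85 mm and grips with 20 to 120 N. Pads are 22 mm wide; open, the fingers measure 114 mm over their backs; the gripper's body (76 mm by 85 mm) begins 54 mm behind the grasp point. The pads swing forward as they close: fully open they stand 13 mm farther back than shut.
Start: joints at [70.015, 13.648, -0.773, 75.585, 0, 90], TCP at [0.179, 0.493, 0.231] pointing down, gripper open.
Joint ranges: [-152.45, 152.45], [-59.26, 108.67], [-65.41, 83.53], [-104.44, 129.93], [-82.83, 76.93], [-180, 180]. Speed limits (degrees/s): [127.2, 127.2, 159.86, 180, 180, 180].

### API

Orientations are given as a 3x3 rotation matrix whose columns are the frame's x, y, z axes.
In Python, from station import get_obs, capture, get_calibration, order, look_for, outline_of, landmark_of, manip gives the robot as it stands.
- The arm moves only by the tool arm_command, never from a script. Its argument "deltas" is a list of rows, each a list of 7 numbers: the turn, a rotation vector about the world's x, y, z in degrees, then the shift along the world's x, y, z in cm, then the closure in counts, from 0 (fully open) to 255 (shut). A call has 1 to 12 rows; each row shifts and turns the commanded pose from where the row before left it; what a row does not reach is not made up. A row lasts 1/12 s, in which the tool goes at most 41.7 mm and 7.16 degrees, less where a joint would pass 70% of its speed; a pose out of reach is approached as far as the arm can. A call is refused whole if a number of a shift passes 4.17 or a number of a turn 7.16, either way. A call with a gripper value outside its range is refused whole. The fingers move at their own pace and stop on an object; "grip_force" is the grip in N (left out, the last holds). Time passes only in rows, so rows that do not move let the fingers close. It gives the time, the measured TCP pose, the force, the opening and the grip force at its end, in the units of the state.
- get_obs(): the state, without advancing time (a new reading comes with each control period).
- capture(name): name is "side" or "top"; returns (picture, depth): 480x640x3 uint8, red, green, blue; 480x640 float32, m along the optical axis (not along the pixel's ray), 0 where there is no reading.
- get_calibration(name): a dict with "mtx" (3x3 intrinsics, pixels), "R" (3x3) and "t" (3): a world point X has camera coordinates R X + t. Camera axes: x right, y down, z forward; pixel columns grow to the right and rows downward; lengths in m; the calibration is good to about 2 mm. A picture is of the moment at which its call begins. get_calibration takes no time and is no camera call.
- order.finish_job(): hands the job in; it is judged then, once.
Trained networks look in the newest picture that a camera, given by its name, has taken for a name from the list of things; names that differ only in an ending like _2 or _b are one class to them, and where a whole thing is asked for, a point or a joint stands for the part that bears it (a point fixed in the world has none). Each returns a list of dicts, best first, with "conf" (0 to 1); they miss things now and then, are a little off and sometimes report something else, mostly with a low value. They report only what shows in the picture. A call takes as long as a camera call.
- look_for(camera, thing): "at" ([x, y, z] in m, in the coordinates of the camera as it stood for that picture, good to about 4 mm: the middle of the surface that is visible of it).
- outline_of(camera, thing): "pixels" (480x640 bool, what is visible of it).
- landmark_of(camera, thing): "at" ([x, y, z] in m, in the coordinates of the camera as it stood for that picture, good to about 4 mm: a listed point, or the origin of a listed thing).
The state is a dict: "time": time; "q": joint angles; "qd": joint speeds; "effort": joint torques, N m; "position": TCP position; "orientation": TCP orientation; "force": force on the tool from outside, world axes, zero at the start; "torque": the same for the moment, N m; "width": opening from 0.0 (shut) to 1.0 (fully open); "grasp_force": force on a finger pad.
Only numpy, scipy, OpenCV 4.12 (cv2) and the standard library are available. Lean on these libraries where they do the work, as an engineer would, in place of code of your own. Each camera call takes 0.05 s, during which the arm holds its last target. There are 200 camera calls.

### The job

The arm of the dial gauge stand has been set to height, but its clamp screw has only been spun in, and the L-shaped hex key still sits in it by the ball end of its long arm. Draw the key out, turn it round, seat its short arm fully home in the screw without ramming it, and with your hand out on the end half of the long arm press down to lever the screw clockwise until it comes up firm at about 1.8 N m, staying below 2.3 so that it is not strained. Then let go, leaving the key seated in the screw, and leave the other things on the bench where they are.

Things in the scene. Friction and masses are not known exactly. Their poses are not given: they have to be found in the camera images.
- hex_key: bright steel L-shaped hex key, 12 mm across flats, 156 x 57 mm outside, 0.2 kg. Origin: tip of the long arm's ball end; z along the long arm to the bend; x the way the short arm points; y square to the L. Both arms have flats across the plane of the L: grip 12 mm wide in that plane. Starts near level, short arm to the left, ball end at the socket's floor, where it is loose.
- key_bend (a point): where the axes of the hex key's two arms cross, 150 mm from the key's origin along its z; same axes as the key. The bend is rounded outside, 16 mm radius at the middle line; the long arm is straight from 16 to 124 mm from here, then comes the waisted ball end. The key balances 55 mm from here.
- key_short_end (a point): middle of the end face of the key's short arm, 51 mm from key_bend along the key's x; same axes. A plain hexagon with a small chamfer. Seated home, it is 15 mm inside the socket's mouth, the short arm points along the stand's x and the long arm's axis lies 36 mm in front of the mouth.
- clamp_screw: black socket-head screw, level, head 24 mm across, facing the operator (-x). Origin: middle of the socket's mouth, 130 mm above the bench; x into the socket; y to the middle of a flat, turning with the screw. Socket 13 mm across flats, 15 mm deep. The short arm enters when the long arm points along y or a multiple of 60 degrees from it, within about 4 degrees; else it stands on the rim.
- socket_floor (a point): middle of the socket's floor, 15 mm from the mouth along the screw's x; same axes as the screw. The short arm's end comes to rest here. One of the six ways to enter has the long arm to the operator's right, between 6 degrees below and 29 degrees above level, so that it can be pressed down.
- stand: dial gauge stand, fixed: grey-green cast base 104 x 176 x 24 mm, steel column (25 mm, top at 180 mm), split clamp with arm and gauge. Origin: under the column's axis at bench level; x away from the operator, y to the operator's left. Socket's mouth at (-37, -40, 130) mm. Arm and gauge (58 mm dial, top 230 mm) lie 60 to 120 mm to +y; the base spans x +-52, y -38 to 138 mm.
- key_lever (a point): point on the axis of the key's long arm, 110 mm from key_bend, the place for the hand when the long arm is the lever; same axes as the key. The screw turns stiffly at 0.8 N m, 7 N here, and stays where left. After 0.35 to 0.65 rad, different each time and not visible, the thread is up: the load rises to 1.4 N m, 13 N here, where the clamp closes in a last 0.06 rad, then it is firm. Tight: 1.8 N m, 16 N here.
- clamp_ear: front ear of the split clamp, 15 x 36 x 36 mm, under the screw's head. Origin: its middle, at (-9, -38, 130) mm in the stand's frame. It stays until the thread is up, then closes by 0.2 mm along the stand's x, to -8.8 mm, as the screw comes firm: too little to measure from poses, so go by the force.
- pliers: long-nose pliers with red handles, 156 x 54 x 13 mm; to be left alone; origin at the middle of its underside
- screwdriver: screwdriver with an orange handle, lying, 26 x 185 x 28 mm; to be left alone; origin at the middle of its underside
- oil_tin: blue oil tin with a white spout, standing, 32 x 50 x 125 mm; to be left alone; origin at the middle of its underside
- film_can: small black can with a grey lid, standing, 36 x 36 x 56 mm; to be left alone; origin at the middle of its underside
- spring_clamp: orange spring clamp, lying, 50 x 97 x 17 mm; to be left alone; origin at the middle of its underside
- magnifier: black watchmaker's loupe, 35 x 35 x 26 mm; to be left alone; origin at the middle of its underside
- steel_block: ground steel bench block, 50 x 50 x 20 mm; to be left alone; origin at the middle of its underside
- screw_shank: the screw's threaded shank, in one with the head and hidden but for its 7 mm end behind the rear ear; same origin and axes as clamp_screw. If the key is forced past 2.5 N m, 23 N at key_lever, the neck yields and the head twists on the shank: the screw is strained.

How it is judged:
By the outcome, as a careful person would: the job done as asked, in the order asked, and still so for the second after the job is handed in, with the robot touching nothing.
It also fails if it takes over 59 s, if anything falls off the work surface, if the arm or the gripper's body presses on something with over 40 N, if the wrist force passes 120 N, or if a joint passes its speed limit or range.

## Working session

There is one attempt and no reset: what is moved stays moved. The work goes in short steps, Python scripts to look and compute and a tool call to move; the robot and the scene stay as the last step left them, time stands still between calls to the robot, and variables do not carry over. Pictures are saved under pics/ and viewed, at most 10 in all, crops included, and the job is handed in when it is done.

Besides the shell and the picture viewer there is one more tool, called after ">>>" as a command line: name --pt "numbers of a row" for each row, then --argument value for the rest. arm_command: Moves the arm, as the interface text tells. Its arguments: {"type":"object","properties":{"deltas":{"type":"array"},"grip_force":{"type":"number"}},"required":["deltas"]}

```bash
ls; mkdir -p pics; cat > h.py <<'E'
import numpy as np, cv2
from station import *
def w(cam,p):
    c=get_calibration(cam); return np.array(c["R"]).T@(np.array(p)-np.array(c["t"]).ravel())
def cloud(cam,d,m):
    c=get_calibration(cam);K=np.array(c["mtx"]);v,u=np.nonzero(m&(d>0));z=d[v,u]
    P=np.c_[(u-K[0,2])/K[0,0]*z,(v-K[1,2])/K[1,1]*z,z]
    return (P-np.array(c["t"]).ravel())@np.array(c["R"])
E
python3 - <<'E'
from h import *
np.set_printoptions(precision=4,suppress=True)
for c in ("side","top"):
    im,d=capture(c); cv2.imwrite(f"pics/{c}0.png",im[:,:,::-1]); np.save(f"pics/{c}0.npy",d)
    k=get_calibration(c);print(c,"cam at",-np.array(k["R"]).T@np.array(k["t"]).ravel())
    for t in ("clamp_screw","key_bend","key_short_end","hex_key","stand","clamp_ear"):
        r=landmark_of(c,t)
        print(t,[(round(x["conf"],2),w(c,x["at"])) for x in r[:2]])
o=get_obs();print(o)
print(dir(manip),manip.hold_point_z)
E
```

```text
pics
side cam at [0.4492 0.9063 0.5378]
clamp_screw [(0.49, array([0.5745, 0.019 , 0.1322]))]
key_bend [(0.86, array([0.4654, 0.0833, 0.095 ]))]
key_short_end [(0.89, array([0.4864, 0.1233, 0.096 ]))]
hex_key [(0.72, array([0.5921, 0.0087, 0.1318]))]
stand []
clamp_ear [(0.49, array([0.6044, 0.0037, 0.1293]))]
top cam at [ 0.3688 -0.1016  0.9479]
clamp_screw [(0.67, array([0.576 , 0.0173, 0.1333]))]
key_bend [(0.64, array([0.4591, 0.0842, 0.0941]))]
key_short_end [(0.66, array([0.4841, 0.1248, 0.0944]))]
hex_key [(0.56, array([0.5869, 0.0114, 0.13  ]))]
stand [(0.73, array([ 0.6269,  0.0348, -0.0031]))]
clamp_ear [(0.79, array([0.6021, 0.0053, 0.1346]))]
{'time': 0.7, 'q': array([70.0166, 13.6466, -0.774 , 75.5836,  0.002 , 90.0007]), 'qd': array([ 0.0262,  0.0278,  0.0426, -0.0485,  0.0147,  0.0141]), 'effort': array([  0.001 , -53.8434,  34.6642,   0.0025,   0.0002,   0.    ]), 'position': array([0.1794, 0.4934, 0.2313]), 'orientation': array([[-0.9398,  0.3418, -0.0001],
       [ 0.3418,  0.9398, -0.0001],
       [ 0.    , -0.0001, -1.    ]]), 'force': array([ 0.3845, -0.2252,  0.3   ]), 'torque': array([ 0.0483, -0.0112, -0.0382]), 'grasp_force': 0.0, 'width': 1.0005756664564538}
['MotionError', '__class__', '__delattr__', '__dict__', '__dir__', '__doc__', '__eq__', '__format__', '__ge__', '__getattribute__', '__getstate__', '__gt__', '__hash__', '__init__', '__init_subclass__', '__le__', '__lt__', '__module__', '__ne__', '__new__', '__reduce__', '__reduce_ex__', '__repr__', '__setattr__', '__sizeof__', '__str__', '__subclasshook__', '__weakref__', 'hold_point_z'] 0.0187
```

View pics/side0.png

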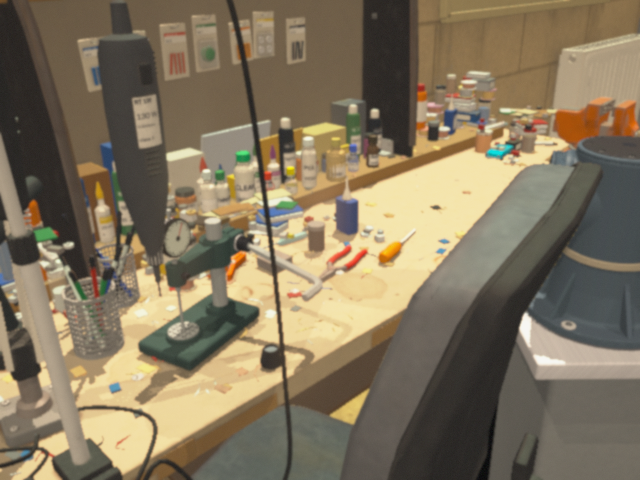

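View pics/top0.png

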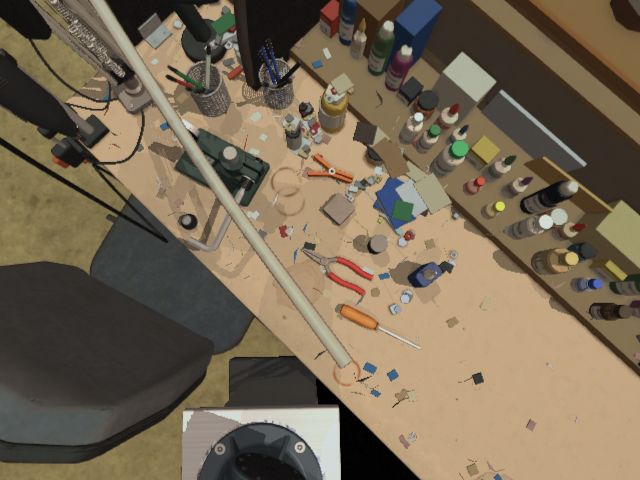

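```bash
python3 - <<'E'
from h import *
np.set_printoptions(precision=4,suppress=True)
for c in ("side","top"):
    im,d=capture(c)
    r=outline_of(c,"hex_key")
    if r:
        m=r[0]["pixels"];m=cv2.erode(m.astype(np.uint8),np.ones((3,3)))>0
        P=cloud(c,d,m); np.save(f"pics/key_{c}.npy",P)
        print(c,r[0]["conf"],len(P),P.min(0),P.max(0))
        # bin along x
        for a in np.arange(.44,.60,.015):
            s=P[(P[:,0]>a)&(P[:,0]<a+.015)]
            if len(s): print(round(a,3),len(s),np.median(s,0),s[:,1].min(),s[:,1].max(),s[:,2].min(),s[:,2].max())
    for t in ("clamp_screw","stand","pliers","screwdriver","oil_tin","film_can","spring_clamp","magnifier","steel_block"):
        q=look_for(c,t); print(c,t,[(round(x["conf"],2),w(c,x["at"])) for x in q[:1]])
E
```

```text
side 0.9 606 [ 0.4643 -0.0927 -0.0007] [0.5798 0.1298 0.1323]
0.455 37 [0.4673 0.0938 0.099 ] 0.08081630067547312 0.10661216337576739 0.09436502186262119 0.10300723490847095
0.47 192 [0.4774 0.0998 0.1001] -0.09272962448728637 0.1298377337365401 -0.0006726853504741657 0.10710370783040273
0.485 111 [0.4902 0.072  0.1038] 0.06091300658624471 0.12831756803802094 0.09133031524027481 0.11102916605825684
0.5 73 [0.5074 0.0625 0.1103] 0.05303936001257131 0.06855109506455791 0.10232601394281791 0.11640825376518428
0.515 77 [0.5229 0.0536 0.1142] 0.04523407932070282 0.06202609682105627 0.10641867942844162 0.12111642995813544
0.53 11 [0.531  0.0506 0.1187] 0.0472853842082146 0.05281547350221139 0.11250322552581728 0.12209712119240693
0.545 38 [0.5536 0.0371 0.1248] 0.03020585444322347 0.042947060274626074 0.11922001303282244 0.1287680695181186
0.56 54 [0.5663 0.0297 0.1276] 0.023427435266559545 0.03443193680323913 0.12085793776866327 0.13227809552476283
0.575 13 [0.577  0.0217 0.1313] 0.01683828925308454 0.024065586333589947 0.12592737288955802 0.13201574151341477
side clamp_screw [(0.68, arra
[... 1159 characters left out ...]
5548864 0.031133715324304735 0.12546137479737815 0.13142521297774484
0.56 34 [0.5658 0.022  0.1304] 0.017507795621627718 0.0312421554901538 0.12643464478345562 0.13464760361251193
top clamp_screw [(0.57, array([0.5837, 0.0101, 0.1416]))]
top stand [(0.91, array([0.6329, 0.0643, 0.0532]))]
top pliers [(0.84, array([ 0.4316, -0.1707,  0.0075]))]
top screwdriver [(0.66, array([ 0.4132, -0.3262,  0.0781]))]
top oil_tin [(0.68, array([ 0.4103, -0.3285,  0.0763]))]
top film_can [(0.76, array([ 0.4734, -0.2404,  0.0562]))]
top spring_clamp [(0.81, array([ 0.6334, -0.1507,  0.0134]))]
top magnifier [(0.53, array([0.5346, 0.1484, 0.0221]))]
top steel_block [(0.78, array([ 0.5537, -0.1643,  0.021 ]))]
```

The views agree: the socket mouth is near (0.575, 0.018, 0.13) and the stand yaw is about -30°. In the side view the key is at (240,240)-(310,295). In the top view a pale tube crosses from (100,0) to (350,360). Next I check where the tube and the chair are, and fit the key's axes.

```bash
python3 - <<'E'
from h import *
np.set_printoptions(precision=3,suppress=True)
D={c:np.load(f"pics/{c}0.npy") for c in("side","top")}
for (c,pts) in {"top":[(120,40),(200,150),(250,230),(340,350),(100,300),(180,400),(150,230),(40,60)],"side":[(260,150),(275,280),(287,400),(400,400),(500,220),(580,180),(15,150),(50,320),(140,150),(158,280),(250,470)]}.items():
    for u,v in pts:
        m=np.zeros((480,640),bool);m[v-2:v+3,u-2:u+3]=1
        P=cloud(c,D[c],m); print(c,(u,v),np.median(P,0) if len(P) else None)
for c in D:
    P=cloud(c,D[c],np.ones((480,640),bool))
    s=P[(P[:,2]>.14)&(P[:,0]>.1)&(P[:,0]<.75)&(abs(P[:,1]-.1)<.5)]
    b,n=np.unique(np.floor(s/.08),axis=0,return_counts=True)
    print(c);print(np.c_[b*.08,n][n>15])
# axis fits
P=np.vstack([np.load("pics/key_top.npy")]);S=np.load("pics/key_side.npy")
for n,Q in(("top",P),("side",S)):
    Q=Q[Q[:,2]>.08]
    a=Q[(Q[:,0]>.495)&(Q[:,0]<.57)]
    v=np.linalg.svd(a-a.mean(0))[2][0];v*=np.sign(v[0]);print(n,"long",v,a.mean(0),"yaw",np.degrees(np.arctan2(v[1],v[0])),"pitch",np.degrees(np.arcsin(v[2])))
    b=Q[(Q[:,0]<.4877)&(Q[:,1]>.095)]
    v=np.linalg.svd(b-b.mean(0))[2][0];v*=np.sign(v[1]);print("short",v,b.mean(0),"yaw",np.degrees(np.arctan2(v[1],v[0])),"pitch",np.degrees(np.arcsin(v[2])))
im,d=capture("top");r=outline_of("top","stand")
if r:
    Q=cloud("top",d,r[0]["pixels"]);Q=Q[(Q[:,2]>.014)&(Q[:,2]<.032)]
    print("base",len(Q),cv2.minAreaRect((Q[:,:2]*1000).astype(np.float32)))
E
```

```text
top (120, 40) [ 0.489 -0.017  0.755]
top (200, 150) [ 0.439 -0.051  0.744]
top (250, 230) [ 0.4   -0.076  0.751]
top (340, 350) [ 0.349 -0.114  0.766]
top (100, 300) [ 0.375  0.339 -0.007]
top (180, 400) [0.194 0.134 0.109]
top (150, 230) [0.515 0.221 0.036]
top (40, 60) [ 1.331  0.954 -0.737]
side (260, 150) [0.53  0.222 0.342]
side (275, 280) [0.519 0.222 0.175]
side (287, 400) [ 0.512  0.227 -0.009]
side (400, 400) [0.393 0.494 0.206]
side (500, 220) [0.305 0.42  0.335]
side (580, 180) [0.212 0.347 0.345]
side (15, 150) [0.769 0.298 0.368]
side (50, 320) [0.736 0.368 0.209]
side (140, 150) [0.64  0.303 0.368]
side (158, 280) [0.647 0.281 0.208]
side (250, 470) [ 0.587  0.13  -0.23 ]
side
[[   0.08   -0.08    0.24   82.  ]
 [   0.16    0.24    0.32  692.  ]
 [   0.16    0.32    0.32 1199.  ]
 [   0.16    0.4     0.32  145.  ]
 [   0.24    0.24    0.32  214.  ]
 [   0.24    0.32    0.32 1554.  ]
 [   0.24    0.4     0.24 1002.  ]
 [   0.24    0.4     0.32 4861.  ]
 [   0.24    0.48    0.16   31.  ]
 [   0.24    0.48    0.24 1576.  ]
 [   0.32    0.4     0.08   38.  ]
 [   0.32    0.
[... 4096 characters left out ...]
 -0.24    0.16   50.  ]
 [   0.72   -0.16    0.08  169.  ]
 [   0.72   -0.16    0.16   24.  ]
 [   0.72    0.32    0.08   23.  ]
 [   0.72    0.32    0.16   61.  ]
 [   0.72    0.32    0.24   90.  ]]
top long [ 0.842 -0.481  0.242] [0.53  0.043 0.12 ] yaw -29.75070730948306 pitch 14.003486316353708
short [0.502 0.863 0.052] [0.477 0.11  0.101] yaw 59.80231980549217 pitch 2.954918578667338
side long [ 0.842 -0.471  0.262] [0.527 0.051 0.116] yaw -29.218895893282863 pitch 15.165632299873739
short [ 0.481  0.876 -0.041] [0.478 0.114 0.099] yaw 61.212236600497754 pitch -2.3312609922753023
base 1121 ((652.94970703125, 77.29939270019531), (175.31448364257812, 103.4942398071289), 61.01246643066406)
```

Chair back reaches z≈0.38 beside the start pose, the cable hangs at (0.52,0.22), and the boom is at z≈0.75. I'll go up, across, then down in front of the stand.

>>> arm_command --pt "0 0 -1.5 0 0 4 0" --pt "0 0 -1.5 0 0 4 0" --pt "0 0 -1.5 0 0 4 0" --pt "0 0 -1.5 0 0 4 0" --pt "0 0 -1.5 0 0 4 0" --pt "0 0 -1.5 0 0 4 0" --pt "0 0 0 1 -3.5 0 0" --pt "0 0 0 1 -3.5 0 0" --pt "0 0 0 1 -3.5 0 0" --pt "0 0 0 1 -3.5 0 0" --pt "0 0 0 1 -3.5 0 0" --pt "0 0 0 1 -3.5 0 0" --grip_force 80

```text
time: 2.9
position: [0.2393, 0.2817, 0.4713]
orientation: [[-0.875, 0.484, 0.0], [0.484, 0.875, 0.0], [-0.0, 0.0, -1.0]]
force: [1.1, -0.5, 1.0]
width: 1.0
grasp_force: 0.0
```

>>> arm_command --pt "0 0 0 1 -3.5 0 0" --pt "0 0 0 2 -3 -2 0" --pt "0 0 0 2 -3 -2 0" --pt "0 0 0 2 -3 -2 0" --pt "0 0 0 2 -3 -2 0" --pt "0 0 0 2 -3 -2 0" --pt "0 0 0 0 0 0 0" --pt "0 0 0 0 0 0 0"

```text
time: 3.57
position: [0.3495, 0.0965, 0.3704]
orientation: [[-0.872, 0.489, -0.002], [0.489, 0.872, -0.001], [0.001, -0.002, -1.0]]
force: [-0.1, 1.1, -0.5]
width: 0.998
grasp_force: 0.0
```

```bash
python3 - <<'E'
from h import *
for c in ("side","top"):
    im,d=capture(c); cv2.imwrite(f"pics/{c}1.png",im[:,:,::-1])
o=get_obs();print(o["time"],o["q"],o["position"],o["orientation"],o["force"])
E
```

```text
3.6667 [ 1.57366121e+01 -3.09941044e+00  6.23507394e-01  9.37065299e+01
  1.40990103e-02  4.47667840e+01] [0.34929612 0.09850202 0.37173582] [[-8.74364300e-01  4.85270057e-01  2.08564548e-04]
 [ 4.85270101e-01  8.74364244e-01  3.14425182e-04]
 [-2.97802571e-05  3.76132293e-04 -9.99999929e-01]] [-0.38340929 -0.41044073 -0.03544743]
```

View pics/top1.png

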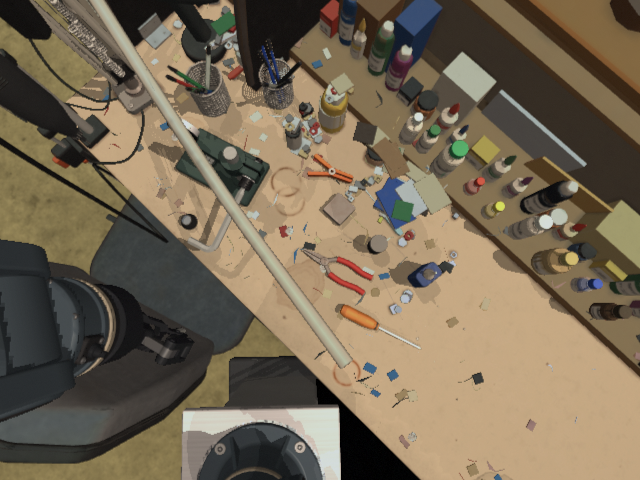

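The top view shows the hand coming in at (170,345), clear of the tube, with the key undisturbed at (190,235). I'll move to above the key, tilted square to its long arm.

>>> arm_command --pt "-1.2 -2.1 0 2.85 -0.83 -2.63 0" --pt "-1.2 -2.1 0 2.85 -0.83 -2.63 0" --pt "-1.2 -2.1 0 2.85 -0.83 -2.63 0" --pt "-1.2 -2.1 0 2.85 -0.83 -2.63 0" --pt "-1.2 -2.1 0 2.85 -0.83 -2.63 0" --pt "-1.1 -2.1 0 2.85 -0.83 -2.63 0" --pt "0 0 0 0 0 0 0" --pt "0 0 0 0 0 0 0"

```text
time: 4.33
position: [0.5198, 0.0502, 0.2126]
orientation: [[-0.849, 0.483, 0.215], [0.467, 0.876, -0.122], [-0.248, -0.003, -0.969]]
force: [-0.1, 0.3, 0.9]
width: 1.0
grasp_force: 0.0
```

```bash
python3 - <<'E'
from h import *
np.set_printoptions(precision=4,suppress=True)
for c in ("side","top"):
    im,d=capture(c); cv2.imwrite(f"pics/{c}2.png",im[:,:,::-1])
    for t in ("clamp_screw","key_bend","key_short_end","key_lever"):
        r=landmark_of(c,t)
        print(c,t,[(round(x["conf"],2),w(c,x["at"])) for x in r[:1]])
    if c=="side": cv2.imwrite("pics/crop2.png",cv2.resize(im[150:350,150:400,::-1],None,fx=3,fy=3))
o=get_obs();print(o["time"],o["q"],o["position"],o["orientation"],o["force"])
E
```

```text
side clamp_screw [(0.66, array([0.576 , 0.0207, 0.1324]))]
side key_bend [(0.85, array([0.4654, 0.0806, 0.096 ]))]
side key_short_end [(0.95, array([0.4862, 0.1254, 0.096 ]))]
side key_lever [(0.71, array([0.5578, 0.0313, 0.1249]))]
top clamp_screw [(0.71, array([0.5742, 0.0172, 0.1319]))]
top key_bend [(0.9, array([0.4624, 0.0869, 0.0912]))]
top key_short_end [(0.58, array([0.4848, 0.1276, 0.0906]))]
top key_lever [(0.75, array([0.5511, 0.0303, 0.1257]))]
4.8333 [ 10.7639   5.5576 -15.2858  57.9648  -9.2712  38.8501] [0.5204 0.0486 0.214 ] [[-0.8469  0.4849  0.2183]
 [ 0.4692  0.8746 -0.1225]
 [-0.2503 -0.0013 -0.9682]] [-0.3205 -1.4095  0.5921]
```

View pics/crop2.png

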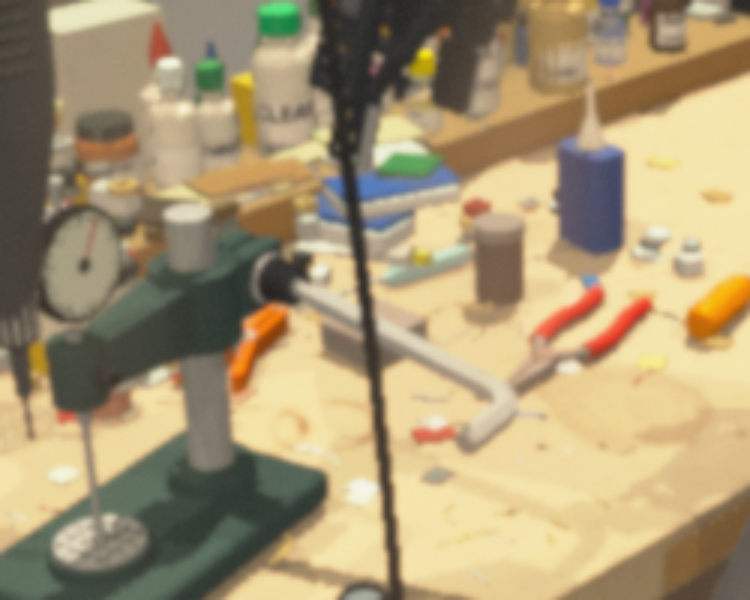

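The crop shows the open fingers over the key at (360,110), with the key running from the screw head (275,275) to the bend (505,400). I'll descend and then grip.

>>> arm_command --pt "0 0 0 0.65 -0.37 -2.9 0" --pt "0 0 0 0.65 -0.37 -2.9 0" --pt "0 0 0 0.65 -0.37 -2.9 0" --pt "0 0 0 0.65 -0.37 -2.9 0" --pt "0 0 0 0 0 0 0" --pt "0 0 0 0 0 0 60" --pt "0 0 0 0 0 0 120" --pt "0 0 0 0 0 0 160"

```text
time: 5.5
position: [0.5474, 0.0341, 0.0995]
orientation: [[-0.846, 0.485, 0.22], [0.469, 0.875, -0.122], [-0.252, -0.0, -0.968]]
force: [-0.3, 0.4, 0.6]
width: 0.606
grasp_force: 0.0
```

>>> arm_command --pt "0 0 0 0 0 0 190" --pt "0 0 0 0 0 0 205" --pt "0 0 0 0 0 0 220" --pt "0 0 0 0 0 0 255" --pt "0 0 0 0 0 0 255" --pt "0 0 0 0 0 0 255"

```text
time: 6.0
position: [0.5468, 0.0339, 0.098]
orientation: [[-0.847, 0.485, 0.219], [0.469, 0.875, -0.123], [-0.251, -0.001, -0.968]]
force: [-0.2, 1.4, 4.4]
width: 0.118
grasp_force: 78.2
```

```bash
python3 - <<'E'
from h import *
np.set_printoptions(precision=4,suppress=True)
o=get_obs();print({k:o[k] for k in("time","position","orientation","force","torque","width","grasp_force")})
E
```

```text
{'time': 6.0, 'position': array([0.5468, 0.0339, 0.098 ]), 'orientation': array([[-0.8469,  0.4848,  0.2185],
       [ 0.469 ,  0.8746, -0.1226],
       [-0.2505, -0.0013, -0.9681]]), 'force': array([-0.2198,  1.3809,  4.4412]), 'torque': array([ 0.0032, -0.0195,  0.0981]), 'width': 0.11824099514521935, 'grasp_force': 78.18996548652649}
```

>>> arm_command --pt "0 0 0 -0.42 0.24 -0.12 255" --pt "0 0 0 -0.42 0.24 -0.12 255" --pt "0 0 0 -0.42 0.24 -0.12 255" --pt "0 0 0 -0.42 0.24 -0.12 255" --pt "0 0 0 0 0 0 255"

```text
time: 6.42
position: [0.527, 0.0437, 0.0913]
orientation: [[-0.848, 0.484, 0.214], [0.469, 0.875, -0.123], [-0.246, -0.004, -0.969]]
force: [-0.4, -0.9, -2.4]
width: 0.123
grasp_force: 78.3
```

>>> arm_command --pt "0 0 0 -0.84 0.48 -0.2 255" --pt "0 0 0 -1.2 0.7 0 255" --pt "0 0 0 -1.6 0.95 0 255" --pt "0 0 0 -2 1.2 1 255" --pt "0 0 0 -2 1.2 1 255" --pt "0 0 0 0 0 0 255" --pt "0 0 0 0 0 0 255"

```text
time: 7.0
position: [0.4517, 0.0895, 0.1109]
orientation: [[-0.848, 0.483, 0.218], [0.468, 0.876, -0.122], [-0.25, -0.002, -0.968]]
force: [0.5, -0.4, -1.9]
width: 0.122
grasp_force: 78.3
```

```bash
cat >> h.py <<'E'
np.set_printoptions(precision=4,suppress=True)
def st():
    o=get_obs();print(round(o["time"],2),"q",o["q"].round(1),"p",o["position"],"f",o["force"],"t",o["torque"],"w",o["width"],o["grasp_force"]);print(o["orientation"]);return o
def look(names,cams=("side","top")):
    for c in cams:
        im,d=capture(c); 
        for t in names:
            r=landmark_of(c,t); print(c,t,[(round(x["conf"],2),w(c,x["at"])) for x in r[:1]])
E
python3 - <<'E'
from h import *
st();look(("key_bend","key_short_end","key_lever","hex_key"))
for c in ("side","top"):
    im,d=capture(c)
    r=outline_of(c,"hex_key")
    if r:
        np.save(f"pics/key3_{c}.npy",cloud(c,d,r[0]["pixels"]))
        P=cloud(c,d,cv2.erode(r[0]["pixels"].astype(np.uint8),np.ones((3,3)))>0);print(c,r[0]["conf"],len(P),P.min(0),P.max(0))
E
```

```text
7.0 q [ 18.3   5.1 -32.2  42.8 -10.6  46.2] p [0.4517 0.0895 0.1109] f [ 0.5145 -0.3544 -1.9288] t [ 0.1233  0.1844 -0.0468] w 0.12164875610077633 78.30481052398682
[[-0.848   0.4832  0.2179]
 [ 0.4675  0.8755 -0.122 ]
 [-0.2497 -0.0016 -0.9683]]
side key_bend [(0.59, array([0.3707, 0.1375, 0.1093]))]
side key_short_end [(0.95, array([0.3902, 0.1826, 0.1081]))]
side key_lever [(0.85, array([0.4618, 0.0854, 0.1386]))]
side hex_key [(0.7, array([0.4986, 0.0659, 0.1448]))]
top key_bend [(0.9, array([0.3671, 0.1385, 0.1046]))]
top key_short_end []
top key_lever [(0.57, array([0.4592, 0.0855, 0.1339]))]
top hex_key [(0.56, array([0.4903, 0.0636, 0.1442]))]
side 0.61 539 [0.3707 0.0699 0.1029] [0.4952 0.1852 0.1476]
top 0.61 182 [0.3699 0.0637 0.1057] [0.492  0.1511 0.1501]
```

Key is out and free, and it sits in the hand as planned: grasp about 94.5 mm from the bend, socket mouth from the robot's own pose at (0.5765, 0.0175, 0.130). Next I level it and turn it round.

>>> arm_command --pt "2.38 4.2 0 -0.5 -3 1.5 255" --pt "2.38 4.2 0 -0.5 -3 1.5 255" --pt "2.38 4.2 0 -0.5 -3 1.5 255" --pt "0 0 -6.95 0.11 -0.155 -0.12 255" --pt "0 0 -6.95 0.11 -0.155 -0.12 255" --pt "0 0 -6.95 0.11 -0.155 -0.12 255" --pt "0 0 -6.95 0.11 -0.155 -0.12 255" --pt "0 0 -6.95 0.11 -0.155 -0.12 255" --pt "0 0 -6.95 0.11 -0.155 -0.12 255" --pt "0 0 -6.95 0.11 -0.155 -0.12 255" --pt "0 0 -6.95 0.11 -0.155 -0.12 255" --pt "0 0 -6.95 0.11 -0.155 -0.12 255"

```text
time: 8.7
position: [0.4482, -0.0155, 0.1448]
orientation: [[0.033, 0.999, 0.001], [0.999, -0.033, 0.0], [0.0, 0.001, -1.0]]
force: [-0.1, 0.4, -1.9]
width: 0.125
grasp_force: 78.4
```

>>> arm_command --pt "0 0 -6.95 0.11 -0.155 -0.12 255" --pt "0 0 -6.95 0.11 -0.155 -0.12 255" --pt "0 0 -6.95 0.11 -0.155 -0.12 255" --pt "0 0 -6.95 0.11 -0.155 -0.12 255" --pt "0 0 0 0 0 0 255" --pt "0 0 0 0 0 0 255"

```text
time: 9.2
position: [0.4525, -0.0216, 0.14]
orientation: [[0.487, 0.873, 0.0], [0.873, -0.487, -0.0], [0.0, 0.0, -1.0]]
force: [-0.4, 0.7, -2.1]
width: 0.127
grasp_force: 78.4
```

```bash
python3 - <<'E'
from h import *
o=st();look(("key_bend","key_short_end","hex_key","clamp_screw"))
p,R=o["position"],o["orientation"];g=p-.0187*R[:,2];b=g+.0945*R[:,0];print("pred bend",b,"short end",b+.051*R[:,1],"ball",b-.15*R[:,0])
s=np.array([np.cos(np.radians(-29.2)),np.sin(np.radians(-29.2)),0]);l=np.array([-s[1],s[0],0])
e=np.array([.5765,.0175,.13])-(b+.051*R[:,1]);print("to mouth s,l,z mm",1e3*e@s,1e3*e@l,1e3*e[2],"yaw y",np.degrees(np.arctan2(R[1,1],R[0,1])))
im,d=capture("top");cv2.imwrite("pics/t4.png",cv2.resize(im[120:320,130:380,::-1],None,fx=3,fy=3))
E
```

```text
9.2 q [ -2.7   9.6 -19.9  60.4   0.  116.4] p [ 0.4525 -0.0216  0.14  ] f [-0.4184  0.6968 -2.0638] t [-0.0258  0.0693  0.0311] w 0.12716804236746945 78.42517375946045
[[ 0.4869  0.8734  0.0004]
 [ 0.8734 -0.4869 -0.    ]
 [ 0.0002  0.0004 -1.    ]]
side key_bend [(0.71, array([0.5002, 0.063 , 0.1608]))]
side key_short_end [(0.89, array([0.5465, 0.0345, 0.1596]))]
side hex_key []
side clamp_screw [(0.73, array([0.5739, 0.0184, 0.129 ]))]
top key_bend []
top key_short_end []
top hex_key [(0.49, array([ 0.4245, -0.0691,  0.1582]))]
top clamp_screw []
pred bend [0.4985 0.061  0.1587] short end [0.543  0.0361 0.1588] ball [ 0.4254 -0.07    0.1587]
to mouth s,l,z mm 38.311775610833756 0.057323269495789475 -28.75560474781705 yaw y -29.13894097056217
```

>>> arm_command --pt "0 0 0 0 0 -1.45 255" --pt "0 0 0 0 0 -1.42 255" --pt "0 0 0 1.3 -0.73 0 255" --pt "0 0 0 1.3 -0.73 0 255" --pt "0 0 0 0.17 -0.1 0 255" --pt "0 0 0 0 0 0 255" --pt "0 0 0 0 0 0 255"

```text
time: 10.33
position: [0.4796, -0.037, 0.1112]
orientation: [[0.49, 0.872, -0.0], [0.872, -0.49, 0.0], [0.0, -0.0, -1.0]]
force: [0.1, 0.5, -1.7]
width: 0.126
grasp_force: 78.6
```

>>> arm_command --pt "0 0 0 0.17 -0.1 0 255" --pt "0 0 0 0.17 -0.1 0 255" --pt "0 0 0 0.17 -0.1 0 255" --pt "0 0 0 0.09 -0.05 0 255" --pt "0 0 0 0.09 -0.05 0 255" --pt "0 0 0 0 0 0 255" --pt "0 0 0 0 0 0 255"

```text
time: 10.92
position: [0.4868, -0.041, 0.1112]
orientation: [[0.49, 0.872, -0.0], [0.872, -0.49, 0.0], [0.0, -0.0, -1.0]]
force: [-2.1, 0.0, -1.2]
width: 0.119
grasp_force: 78.6
```

```bash
cat >> h.py <<'E'
def pose():
    o=st();p,R=o["position"],o["orientation"];g=p-.0187*R[:,2];b=g+.0945*R[:,0]
    s=np.array([np.cos(np.radians(-29.2)),np.sin(np.radians(-29.2)),0]);l=np.array([-s[1],s[0],0])
    M=np.array([.5765,.0175,.13]);e=M-(b+.051*R[:,1]);A=np.array([s,l,[0,0,1]])
    print("to mouth s,l,z mm",1e3*A@e,"F stand",A@o["force"],"T stand",A@o["torque"])
    print("phi",np.degrees(np.arcsin(-R[2,0])),"torque at axis TCPref",A[0]@(np.cross(p-M,o["force"])+o["torque"]),"force only at g",A[0]@np.cross(g-M,o["force"]),"arm",1e3*A@(g-M))
E
python3 -c "
from h import *
pose();look(('key_bend','key_short_end','clamp_screw'),('side',))"
```

```text
10.92 q [ -4.8  14.3 -18.4  57.3   0.  114.5] p [ 0.4868 -0.041   0.1112] f [-2.1015  0.0117 -1.1933] t [0.0635 0.3262 0.1793] w 0.1193313477358087 78.57595324516296
[[ 0.49    0.8717 -0.0001]
 [ 0.8717 -0.49    0.0002]
 [ 0.0002 -0.0002 -1.    ]]
to mouth s,l,z mm [-1.4808  0.4822  0.044 ] F stand [-1.8402 -1.015  -1.1933] T stand [-0.1037  0.3158  0.1793]
phi -0.009398314623839311 torque at axis TCPref -0.009550645659753054 force only at g 0.11314210634705195 arm [-49.7517 -94.8563  -0.0515]
side key_bend [(0.64, array([0.5332, 0.043 , 0.1326]))]
side key_short_end [(0.66, array([0.5784, 0.0146, 0.1296]))]
side clamp_screw [(0.55, array([0.5736, 0.0157, 0.1315]))]
```

>>> arm_command --pt "0 0 0 0.09 -0.05 0 255" --pt "0 0 0 0.09 -0.05 0 255" --pt "0 0 0 0 0 0 255"

```text
time: 11.37
position: [0.4881, -0.042, 0.1111]
orientation: [[0.49, 0.872, -0.001], [0.872, -0.49, 0.0], [-0.0, -0.001, -1.0]]
force: [-5.3, 2.0, -1.2]
width: 0.124
grasp_force: 78.8
```

```bash
python3 -c "
from h import *
pose()"
```

```text
11.37 q [ -4.9  14.5 -18.1  57.4   0.  114.4] p [ 0.4881 -0.042   0.1111] f [-5.3267  2.0402 -1.2044] t [0.2199 0.9044 0.4309] w 0.1244594118754612 78.77413272857666
[[ 0.4897  0.8719 -0.0013]
 [ 0.8719 -0.4897  0.0004]
 [-0.0003 -0.0013 -1.    ]]
to mouth s,l,z mm [-3.0582  0.6815  0.3395] F stand [-5.6451 -0.8177 -1.2044] T stand [-0.2493  0.8967  0.4309]
phi 0.0169720077576465 torque at axis TCPref -0.15025743232464733 force only at g 0.1143027902666332 arm [-48.1461 -95.0709  -0.2462]
```

Rim contact at 5.6 N with φ=0. I'll ease off 1 mm, then raise the right end while pressing lightly to feel for the hexagon.

>>> arm_command --pt "0 0 0 -0.09 0.05 0 255" --pt "-1.31 0.73 0 -0.018 -0.03 0.25 255" --pt "-1.31 0.73 0 -0.018 -0.03 0.25 255" --pt "-1.31 0.73 0 -0.018 -0.03 0.25 255" --pt "-1.31 0.73 0 -0.018 -0.03 0.25 255" --pt "0 0 0 0 0 0 255" --pt "0 0 0 0 0 0 255"

```text
time: 11.95
position: [0.4876, -0.0425, 0.1213]
orientation: [[0.487, 0.872, -0.05], [0.867, -0.489, -0.092], [-0.105, 0.001, -0.994]]
force: [-1.6, -0.6, -2.2]
width: 0.127
grasp_force: 78.4
```

```bash
python3 -c "
from h import *
pose()"
```

```text
11.95 q [ -1.6  15.9 -14.8  62.1  -5.4 117.8] p [ 0.4876 -0.0425  0.1213] f [-1.5873 -0.5974 -2.1662] t [-0.2537  0.379  -0.0609] w 0.12658762140765784 78.42486619949341
[[ 0.4867  0.8721 -0.0505]
 [ 0.8672 -0.4893 -0.0919]
 [-0.1048  0.001  -0.9945]]
to mouth s,l,z mm [-2.8177 -0.1097 -0.0488] F stand [-1.0942 -1.2958 -2.1662] T stand [-0.4064  0.2071 -0.0609]
phi 6.017979575033908 torque at axis TCPref -0.21025312021128323 force only at g 0.2159945196821766 arm [-48.3496 -93.7837   9.9076]
```

>>> arm_command --pt "0 0 0 0.09 -0.05 0 255" --pt "0 0 0 0.09 -0.05 0 255" --pt "0 0 0 0 0 0 255"

```text
time: 12.2
position: [0.4894, -0.044, 0.1214]
orientation: [[0.488, 0.872, -0.05], [0.867, -0.49, -0.091], [-0.104, 0.001, -0.995]]
force: [-1.5, -0.4, -4.0]
width: 0.124
grasp_force: 78.3
```

```bash
python3 -c "
from h import *
pose()"
```

```text
12.2 q [ -1.8  16.  -14.6  62.1  -5.3 117.7] p [ 0.4894 -0.044   0.1214] f [-1.4876 -0.3744 -4.0016] t [-0.1968  0.4161 -0.023 ] w 0.124118192079439 78.3455765247345
[[ 0.4878  0.8715 -0.0498]
 [ 0.8667 -0.4904 -0.0911]
 [-0.1038  0.0013 -0.9946]]
to mouth s,l,z mm [-5.2405  0.4107 -0.2194] F stand [-1.1159 -1.0526 -4.0016] T stand [-0.3748  0.2672 -0.023 ]
phi 5.9590256823763195 torque at axis TCPref 0.0010270082914295153 force only at g 0.387645426921759 arm [-46.0433 -94.2525   9.9626]
```

It has gone in: 5 mm past the mouth at only 1 N. I'll carry on gently.

>>> arm_command --pt "0 0 0 0.13 -0.075 0 255" --pt "0 0 0 0.13 -0.075 0 255" --pt "0 0 0 0.13 -0.075 0 255" --pt "0 0 0 0.13 -0.075 0 255" --pt "0 0 0 0 0 0 255"

```text
time: 12.62
position: [0.4946, -0.047, 0.1214]
orientation: [[0.488, 0.872, -0.05], [0.867, -0.49, -0.091], [-0.104, 0.001, -0.995]]
force: [-0.9, -0.6, -4.0]
width: 0.12
grasp_force: 78.3
```

```bash
python3 -c "
from h import *
pose()"
```

```text
12.62 q [ -2.1  16.5 -13.9  62.3  -5.3 117.4] p [ 0.4946 -0.047   0.1214] f [-0.8515 -0.5939 -3.9516] t [-0.2009  0.2998  0.0018] w 0.11985642720931657 78.34170699119568
[[ 0.4877  0.8715 -0.0501]
 [ 0.8668 -0.4903 -0.0913]
 [-0.1041  0.0011 -0.9946]]
to mouth s,l,z mm [-11.2571   0.5016  -0.1727] F stand [-0.4536 -0.9338 -3.9516] T stand [-0.3216  0.1637  0.0018]
phi 5.977939996615321 torque at axis TCPref 0.050867733561477946 force only at g 0.38211077837478025 arm [-40.0172 -94.3443   9.9578]
```

>>> arm_command --pt "0 0 0 0.09 -0.05 0 255" --pt "0 0 0 0.09 -0.05 0 255" --pt "0 0 0 0.09 -0.05 0 255" --pt "0 0 0 0 0 0 255"

```text
time: 12.95
position: [0.4971, -0.0484, 0.1214]
orientation: [[0.488, 0.872, -0.05], [0.867, -0.49, -0.091], [-0.104, 0.001, -0.995]]
force: [-1.4, -0.8, -3.4]
width: 0.123
grasp_force: 78.4
```

>>> arm_command --pt "0 0 0 0.07 -0.04 0 255" --pt "0 0 0 0 0 0 255" --pt "0 0 0 0 0 0 255"

```text
time: 13.2
position: [0.4978, -0.0488, 0.1214]
orientation: [[0.488, 0.872, -0.05], [0.867, -0.49, -0.091], [-0.104, 0.001, -0.995]]
force: [-2.0, -1.0, -4.2]
width: 0.12
grasp_force: 78.3
```

```bash
python3 -c "
from h import *
pose()"
```

```text
13.2 q [ -2.3  16.8 -13.5  62.4  -5.4 117.2] p [ 0.4978 -0.0488  0.1214] f [-2.0433 -1.0443 -4.2086] t [-0.2878  0.4791  0.0173] w 0.1199119585892266 78.34763288497925
[[ 0.4876  0.8716 -0.0502]
 [ 0.8668 -0.4902 -0.0913]
 [-0.1042  0.001  -0.9946]]
to mouth s,l,z mm [-14.8346   0.4643  -0.1912] F stand [-1.2742 -1.9084 -4.2086] T stand [-0.4849  0.2778  0.0173]
phi 5.982865521680159 torque at axis TCPref -0.09620982933220004 force only at g 0.41600355842227743 arm [-36.422  -94.3153   9.9896]
```

>>> arm_command --pt "0 0 0 0.07 -0.04 0 255" --pt "0 0 0 0 0 0 255" --pt "0 0 0 0 0 0 255"

```text
time: 13.45
position: [0.4984, -0.0491, 0.1214]
orientation: [[0.488, 0.872, -0.05], [0.867, -0.49, -0.091], [-0.104, 0.001, -0.995]]
force: [-2.0, -0.9, -3.2]
width: 0.122
grasp_force: 78.4
```

>>> arm_command --pt "0 0 0 0.07 -0.04 0 255" --pt "0 0 0 0 0 0 255" --pt "0 0 0 0 0 0 255"

```text
time: 13.7
position: [0.4987, -0.0495, 0.1213]
orientation: [[0.487, 0.872, -0.051], [0.867, -0.49, -0.091], [-0.104, 0.0, -0.995]]
force: [-5.2, -1.6, -2.8]
width: 0.125
grasp_force: 78.4
```

```bash
python3 -c "
from h import *
pose();look(('key_bend',),('side','top'))"
```

```text
13.7 q [ -2.4  16.9 -13.3  62.5  -5.3 117.1] p [ 0.4987 -0.0495  0.1213] f [-5.2228 -1.5957 -2.7585] t [-0.2489  0.8755  0.1252] w 0.12530850580634878 78.39891314506531
[[ 0.4873  0.8717 -0.051 ]
 [ 0.8669 -0.49   -0.0912]
 [-0.1045  0.0002 -0.9945]]
to mouth s,l,z mm [-16.0286   0.6119  -0.0094] F stand [-3.7806 -3.9409 -2.7585] T stand [-0.6443  0.6428  0.1252]
phi 5.996092441138567 torque at axis TCPref -0.41273889504581723 force only at g 0.299497385503603 arm [-35.2028 -94.4701   9.8706]
side key_bend [(0.8, array([0.5482, 0.0357, 0.1328]))]
top key_bend []
```

Seated: the nominal depth is reached and the floor is felt at about 4 N. The force sensor's reference sits ≈155 mm behind the grasp, so I'll account for that in the torque. Starting to lever down.

>>> arm_command --pt "0 0 0 -0.04 -0.07 -0.15 255" --pt "0 0 0 0 0 -0.15 255" --pt "1.31 -0.73 0 0.013 0.023 -0.252 255" --pt "1.31 -0.73 0 0.016 0.029 -0.251 255" --pt "0 0 0 0 0 0 255"

```text
time: 14.32
position: [0.4994, -0.0497, 0.1138]
orientation: [[0.49, 0.872, -0.023], [0.871, -0.49, -0.044], [-0.049, 0.002, -0.999]]
force: [-3.6, 2.4, 6.0]
width: 0.123
grasp_force: 79.5
```

```bash
cat >> h.py <<'E'
def tq(n=4):
    s=np.array([np.cos(np.radians(-29.2)),np.sin(np.radians(-29.2)),0]);l=np.array([-s[1],s[0],0]);A=np.array([s,l,[0,0,1]]);M=np.array([.5765,.0175,.13])
    o=get_obs();p,R=o["position"],o["orientation"];g=p-.0187*R[:,2]
    F,T=A@o["force"],A@o["torque"];r=A@(p-.174*R[:,2]-M);rg=A@(g-M)
    phi=np.degrees(np.arcsin(-R[2,0])); tau=-(T+np.cross(r,F))[0]; fo=-np.cross(rg,F)[0]
    a=np.degrees(np.arctan2(rg[2],-rg[1]))
    e=A@(M-(g+.0945*R[:,0]+.051*R[:,1]))*1e3
    print(round(o["time"],2),"phi tool",phi,"phi of g",a,"radius",np.hypot(rg[1],rg[2])*1e3,"F",F,"tau sensor",tau+.1,"tau force@g",fo+.1,"end-mouth",e,"grip",o["grasp_force"],"q",o["q"].round(0))
E
python3 -c "
from h import *
tq()"
```

```text
14.32 phi tool 2.8264480609235383 phi of g 1.4760286889733638 radius 95.38499628773518 F [-4.273   0.3406  5.9684] tau sensor 0.7538998648208938 tau force@g 0.6699420288636853 end-mouth [-16.689   1.103   2.108] grip 79.47480797767639 q [ -4.  16. -15.  60.  -3. 115.]
```

>>> arm_command --pt "1.31 -0.73 0 0.022 0.04 -0.249 255" --pt "1.31 -0.73 0 0.026 0.046 -0.248 255" --pt "1.31 -0.73 0 0.029 0.052 -0.246 255" --pt "1.31 -0.73 0 0.032 0.058 -0.245 255" --pt "0 0 0 0 0 0 255"

```text
time: 14.73
position: [0.5005, -0.0478, 0.1041]
orientation: [[0.489, 0.872, 0.029], [0.87, -0.49, 0.047], [0.055, 0.002, -0.998]]
force: [-4.5, 1.7, 6.4]
width: 0.118
grasp_force: 79.7
```

```bash
python3 -c "
from h import *
tq()"
```

```text
14.73 phi tool -3.166914489882473 phi of g -4.35754872472755 radius 95.40564365102477 F [-4.7254 -0.7354  6.4341] tau sensor 0.9322444815165231 tau force@g 0.7174043458348686 end-mouth [-16.7754   0.9165   1.9361] grip 79.71382224714034 q [ -7.  15. -19.  55.   3. 112.]
```

>>> arm_command --pt "1.31 -0.73 0 0.034 0.061 -0.244 255" --pt "1.31 -0.73 0 0.037 0.066 -0.242 255" --pt "1.31 -0.73 0 0.04 0.072 -0.24 255" --pt "1.31 -0.73 0 0.043 0.077 -0.237 255" --pt "1.31 -0.73 0 0.046 0.083 -0.235 255" --pt "1.31 -0.73 0 0.049 0.088 -0.232 255" --pt "0 0 0 0 0 0 255"

```text
time: 15.32
position: [0.5031, -0.0434, 0.0897]
orientation: [[0.479, 0.872, 0.104], [0.852, -0.49, 0.183], [0.211, 0.001, -0.978]]
force: [-5.4, 0.8, 5.5]
width: 0.123
grasp_force: 79.7
```

```bash
python3 -c "
from h import *
tq()"
```

```text
15.32 phi tool -12.166150314211063 phi of g -13.341452987413126 radius 95.45712006194654 F [-5.0773 -1.9126  5.5369] tau sensor 0.8058650502153147 tau force@g 0.6564013445796757 end-mouth [-16.8406   0.6474   2.0498] grip 79.73125801876449 q [-12.  14. -23.  49.  12. 108.]
```

>>> arm_command --pt "0.655 -0.365 0 0.027 0.048 -0.114 255" --pt "0.655 -0.365 0 0.027 0.048 -0.114 255" --pt "0.655 -0.365 0 0.028 0.05 -0.113 255" --pt "0.655 -0.365 0 0.028 0.05 -0.112 255"

```text
time: 15.65
position: [0.5042, -0.0414, 0.0853]
orientation: [[0.473, 0.872, 0.128], [0.842, -0.49, 0.226], [0.26, 0.001, -0.966]]
force: [-6.3, -0.1, 6.4]
width: 0.128
grasp_force: 79.7
```

```bash
python3 -c "
from h import *
tq()"
```

```text
15.65 phi tool -15.065047503401114 phi of g -16.206329680508848 radius 95.38628991585 F [-5.4816 -3.1695  6.4454] tau sensor 1.2630653566928265 tau force@g 0.7747504614220871 end-mouth [-16.7793   0.4664   2.0042] grip 79.69008584310359 q [-13.  15. -24.  47.  14. 106.]
```

>>> arm_command --pt "0.655 -0.365 0 0.029 0.052 -0.112 255" --pt "0.655 -0.365 0 0.029 0.052 -0.111 255" --pt "0.655 -0.365 0 0.03 0.053 -0.11 255" --pt "0.655 -0.365 0 0.03 0.054 -0.11 255"

```text
time: 15.98
position: [0.5054, -0.0393, 0.0809]
orientation: [[0.466, 0.872, 0.153], [0.829, -0.49, 0.27], [0.31, 0.001, -0.951]]
force: [-6.3, -0.1, 6.2]
width: 0.125
grasp_force: 79.7
```

```bash
python3 -c "
from h import *
tq()"
```

```text
15.98 phi tool -18.064525397376148 phi of g -19.18804019401874 radius 95.40768805393006 F [-5.4388 -3.2018  6.1801] tau sensor 1.327880297192882 tau force@g 0.7572714595581187 end-mouth [-16.8024   0.3861   2.0087] grip 79.71664640095696 q [-15.  15. -26.  45.  17. 105.]
```

Turning steadily. The force-based torque reads ≈0.75 N m against the known 0.8, so that estimate is sound; the sensor moment carries a tilt bias. I'll continue in 3° checks.

>>> arm_command --pt "0.655 -0.365 0 0.032 0.057 -0.109 255" --pt "0.655 -0.365 0 0.033 0.058 -0.108 255" --pt "0.655 -0.365 0 0.033 0.059 -0.107 255" --pt "0.655 -0.365 0 0.034 0.061 -0.106 255"

```text
time: 16.32
position: [0.5067, -0.037, 0.0765]
orientation: [[0.457, 0.872, 0.177], [0.814, -0.49, 0.313], [0.359, 0.001, -0.933]]
force: [-6.8, 0.2, 4.5]
width: 0.118
grasp_force: 79.7
```

```bash
sed -i 's/"tau sensor",tau+.1/"tau tiltcorr",tau+.1+1.3*R[2,0]*-1/' h.py; python3 -c "
from h import *
tq()"
```

```text
16.32 phi tool -21.05812509909578 phi of g -22.176685719651566 radius 95.44040104353641 F [-6.0511 -3.1058  4.4867] tau tiltcorr 0.6768120156781547 tau force@g 0.6084231955414702 end-mouth [-16.8075   0.3115   2.0342] grip 79.69157533796533 q [-16.  15. -27.  43.  20. 104.]
```

>>> arm_command --pt "0.655 -0.365 0 0.035 0.062 -0.105 255" --pt "0.655 -0.365 0 0.035 0.063 -0.104 255" --pt "0.655 -0.365 0 0.036 0.064 -0.103 255" --pt "0.655 -0.365 0 0.036 0.065 -0.102 255"

```text
time: 16.65
position: [0.5081, -0.0345, 0.0724]
orientation: [[0.447, 0.872, 0.2], [0.796, -0.49, 0.355], [0.408, 0.001, -0.913]]
force: [-6.9, -2.7, 6.7]
width: 0.126
grasp_force: 79.9
```

```bash
python3 -c "
from h import *
tq()"
```

```text
16.65 phi tool -24.053371862179453 phi of g -25.13669624376424 radius 95.43539914306993 F [-4.7195 -5.7147  6.6793] tau tiltcorr 0.8903453718036975 tau force@g 0.9087448991839451 end-mouth [-16.8478   0.2225   1.9909] grip 79.92378536277101 q [-18.  16. -28.  41.  24. 103.]
```

>>> arm_command --pt "0.655 -0.365 0 0.037 0.067 -0.101 255" --pt "0.655 -0.365 0 0.038 0.068 -0.1 255" --pt "0 0 0 0 0 0 255"

```text
time: 16.9
position: [0.5089, -0.0333, 0.0704]
orientation: [[0.442, 0.872, 0.212], [0.786, -0.49, 0.376], [0.432, 0.001, -0.902]]
force: [-7.7, -0.7, 8.7]
width: 0.124
grasp_force: 80.2
```

```bash
python3 -c "
from h import *
tq()"
```

```text
16.9 phi tool -25.57227866373725 phi of g -26.60217120813444 radius 95.5029358495129 F [-6.3732 -4.3811  8.6673] tau tiltcorr 1.2363407798608212 tau force@g 1.0274824869739405 end-mouth [-16.9472   0.2809   1.9453] grip 80.15318694175221 q [-19.  16. -29.  40.  25. 102.]
```

>>> arm_command --pt "0.655 -0.365 0 0.038 0.069 -0.099 255" --pt "0.655 -0.365 0 0.039 0.07 -0.098 255" --pt "0 0 0 0 0 0 255"

```text
time: 17.15
position: [0.5097, -0.032, 0.0685]
orientation: [[0.436, 0.872, 0.224], [0.776, -0.49, 0.396], [0.455, 0.001, -0.891]]
force: [-7.5, -3.0, 9.5]
width: 0.122
grasp_force: 80.4
```

```bash
python3 -c "
from h import *
tq()"
```

```text
17.15 phi tool -27.060699516463597 phi of g -28.01465759802538 radius 95.52471636507255 F [-5.0934 -6.2724  9.4643] tau tiltcorr 1.257994750635739 tau force@g 1.179569191093921 end-mouth [-17.0136   0.312    1.8404] grip 80.36852855002508 q [-19.  16. -29.  39.  27. 101.]
```

Load is rising, so the thread is coming up. Finer steps from here.

>>> arm_command --pt "0.655 -0.365 0 0.04 0.071 -0.097 255" --pt "0 0 0 0 0 0 255"

```text
time: 17.32
position: [0.5101, -0.0313, 0.0675]
orientation: [[0.433, 0.872, 0.229], [0.771, -0.49, 0.406], [0.466, 0.001, -0.885]]
force: [-8.7, -2.3, 9.1]
width: 0.125
grasp_force: 80.4
```

```bash
python3 -c "
from h import *
tq()"
```

```text
17.32 phi tool -27.801286887502815 phi of g -28.753312869611726 radius 95.50486275499107 F [-6.4809 -6.2495  9.1413] tau tiltcorr 1.2457143085836382 tau force@g 1.1525078011497802 end-mouth [-17.027    0.2677   1.8294] grip 80.38470633560792 q [-20.  16. -30.  39.  27. 101.]
```

>>> arm_command --pt "0.655 -0.365 0 0.04 0.071 -0.097 255" --pt "0 0 0 0 0 0 255"

```text
time: 17.48
position: [0.5105, -0.0306, 0.0665]
orientation: [[0.43, 0.872, 0.235], [0.766, -0.49, 0.416], [0.478, 0.001, -0.878]]
force: [-7.9, -2.6, 9.3]
width: 0.122
grasp_force: 80.4
```

```bash
python3 -c "
from h import *
tq()"
```

```text
17.48 phi tool -28.54999943122312 phi of g -29.493806469175425 radius 95.52531997848764 F [-5.612  -6.1533  9.3221] tau tiltcorr 1.308458008983039 tau force@g 1.1644821981880351 end-mouth [-17.0291   0.2693   1.8325] grip 80.38843679241836 q [-20.  16. -30.  38.  28. 101.]
```

>>> arm_command --pt "0.655 -0.365 0 0.041 0.073 -0.095 255" --pt "0 0 0 0 0 0 255"

```text
time: 17.65
position: [0.5109, -0.0299, 0.0656]
orientation: [[0.427, 0.872, 0.24], [0.76, -0.49, 0.426], [0.489, 0.001, -0.872]]
force: [-7.5, -3.0, 8.0]
width: 0.126
grasp_force: 80.4
```

```bash
python3 -c "
from h import *
tq()"
```

```text
17.65 phi tool -29.299820434416002 phi of g -30.237990851823643 radius 95.49943899263045 F [-5.1224 -6.2459  7.9883] tau tiltcorr 1.1080029740687096 tau force@g 1.0594635260775211 end-mouth [-17.0165   0.2224   1.8124] grip 80.38917903788388 q [-20.  17. -30.  38.  29. 100.]
```

>>> arm_command --pt "0.655 -0.365 0 0.041 0.073 -0.095 255" --pt "0 0 0 0 0 0 255"

```text
time: 17.82
position: [0.5113, -0.0292, 0.0646]
orientation: [[0.424, 0.872, 0.246], [0.755, -0.49, 0.436], [0.501, 0.001, -0.866]]
force: [-8.5, -2.0, 9.4]
width: 0.126
grasp_force: 80.4
```

```bash
python3 -c "
from h import *
tq()"
```

```text
17.82 phi tool -30.049735565965122 phi of g -30.97959970084103 radius 95.51528410179085 F [-6.4887 -5.8756  9.4461] tau tiltcorr 1.3937868564494509 tau force@g 1.162418380204642 end-mouth [-17.0263   0.2198   1.8125] grip 80.39159421343356 q [-21.  17. -30.  38.  30. 100.]
```

>>> arm_command --pt "0.655 -0.365 0 0.042 0.075 -0.094 255" --pt "0 0 0 0 0 0 255"

```text
time: 17.98
position: [0.5118, -0.0285, 0.0637]
orientation: [[0.421, 0.872, 0.251], [0.749, -0.49, 0.446], [0.512, 0.001, -0.859]]
force: [-8.9, -3.4, 9.9]
width: 0.122
grasp_force: 80.5
```

```bash
python3 -c "
from h import *
tq()"
```

```text
17.98 phi tool -30.79641193873435 phi of g -31.701690106929952 radius 95.54033626750478 F [-6.1107 -7.3126  9.886 ] tau tiltcorr 1.3930672449089783 tau force@g 1.2707210872872707 end-mouth [-17.0602   0.241    1.7907] grip 80.54964852752164 q [-21.  17. -31.  37.  30. 100.]
```

>>> arm_command --pt "0.44 -0.24 0 0.028 0.05 -0.062 255" --pt "0 0 0 0 0 0 255"

```text
time: 18.15
position: [0.5121, -0.028, 0.0632]
orientation: [[0.419, 0.872, 0.255], [0.745, -0.49, 0.452], [0.519, 0.001, -0.855]]
force: [-9.9, -4.0, 10.8]
width: 0.121
grasp_force: 80.7
```

```bash
python3 -c "
from h import *
tq()"
```

```text
18.15 phi tool -31.28057700913305 phi of g -32.138533245484716 radius 95.5221646594285 F [-6.6915 -8.2861 10.8075] tau tiltcorr 1.5374032949492564 tau force@g 1.3952157561231253 end-mouth [-17.1285   0.2528   1.7127] grip 80.67066946998239 q [-21.  17. -31.  37.  31. 100.]
```

>>> arm_command --pt "0.44 -0.24 0 0.028 0.05 -0.062 255" --pt "0 0 0 0 0 0 255" --pt "0 0 0 0 0 0 255"

```text
time: 18.4
position: [0.5124, -0.0276, 0.0627]
orientation: [[0.416, 0.872, 0.258], [0.741, -0.49, 0.458], [0.526, 0.001, -0.85]]
force: [-9.6, -4.8, 10.6]
width: 0.125
grasp_force: 80.8
```

```bash
python3 -c "
from h import *
tq()"
```

```text
18.4 phi tool -31.755461101344153 phi of g -32.57251442742183 radius 95.55568182519923 F [-6.0888 -8.8781 10.5593] tau tiltcorr 1.501905087643017 tau force@g 1.4070253201326723 end-mouth [-17.1673   0.304    1.6744] grip 80.77804209664464 q [-21.  17. -31.  37.  31. 100.]
```

>>> arm_command --pt "0.44 -0.24 0 0.028 0.05 -0.062 255" --pt "0 0 0 0 0 0 255" --pt "0 0 0 0 0 0 255"

```text
time: 18.65
position: [0.5127, -0.0272, 0.0621]
orientation: [[0.414, 0.872, 0.262], [0.737, -0.49, 0.465], [0.534, 0.001, -0.846]]
force: [-10.2, -5.1, 10.9]
width: 0.12
grasp_force: 80.9
```

```bash
python3 -c "
from h import *
tq()"
```

```text
18.65 phi tool -32.254241682863544 phi of g -33.03875889797099 radius 95.57531599645674 F [-6.416  -9.3922 10.885 ] tau tiltcorr 1.6129310365918141 tau force@g 1.461525494960213 end-mouth [-17.2343   0.3387   1.64  ] grip 80.89879612438381 q [-21.  17. -31.  36.  32.  99.]
```

>>> arm_command --pt "0.4 -0.22 0 0.025 0.045 -0.056 255" --pt "0 0 0 0 0 0 255" --pt "0 0 0 0 0 0 255"

```text
time: 18.9
position: [0.5129, -0.0267, 0.0616]
orientation: [[0.412, 0.872, 0.265], [0.734, -0.49, 0.471], [0.54, 0.001, -0.841]]
force: [-10.0, -4.7, 12.3]
width: 0.126
grasp_force: 81.0
```

```bash
python3 -c "
from h import *
tq()
im,d=capture('side');cv2.imwrite('pics/s9.png',cv2.resize(im[150:350,150:400,::-1],None,fx=3,fy=3))"
```

```text
18.9 phi tool -32.71356432332251 phi of g -33.463989221150385 radius 95.56040549406501 F [-6.4432 -9.0108 12.2733] tau tiltcorr 1.8464040127783277 tau force@g 1.553233401599052 end-mouth [-17.232    0.3406   1.5841] grip 81.02878178469837 q [-22.  18. -31.  36.  32.  99.]
```

View pics/s9.png

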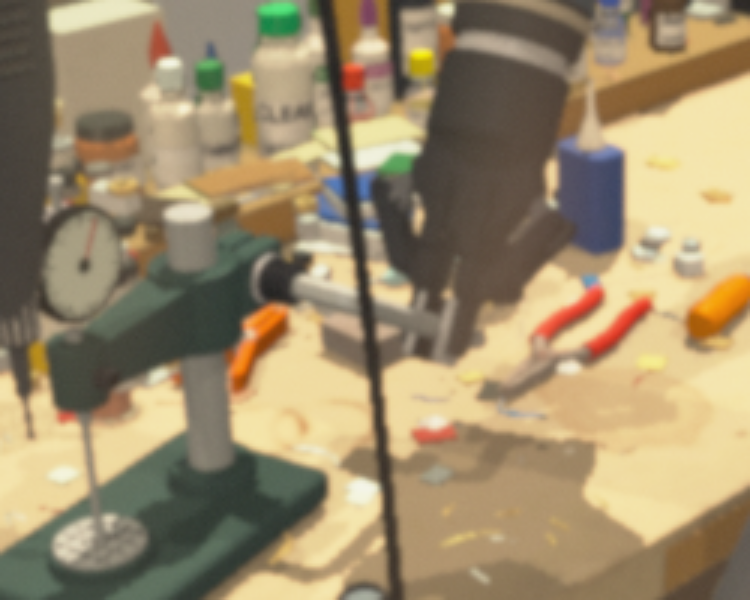

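The view shows the hand gripping the lever at (440,320), with the key still in the screw at (275,275). All indicators put the torque at about 1.9 N m, firm. I'll ease the load off and release.

>>> arm_command --pt "-0.655 0.365 0 -0.042 -0.075 0.093 255" --pt "-0.655 0.365 0 -0.042 -0.075 0.093 255" --pt "-0.655 0.365 0 -0.042 -0.075 0.094 255" --pt "-0.655 0.365 0 -0.041 -0.074 0.095 255" --pt "0 0 0 0 0 0 255"

```text
time: 19.37
position: [0.5111, -0.0295, 0.0653]
orientation: [[0.426, 0.872, 0.243], [0.758, -0.49, 0.431], [0.495, 0.001, -0.869]]
force: [-7.6, -3.0, 7.5]
width: 0.122
grasp_force: 80.2
```

```bash
python3 -c "
from h import *
tq()"
```

```text
19.37 phi tool -29.64353429073559 phi of g -30.529222002950345 radius 95.45917679904514 F [-5.1598 -6.3255  7.4927] tau tiltcorr 1.328974479079219 tau force@g 1.0228226403227436 end-mouth [-16.991    0.2142   1.7239] grip 80.18860767711885 q [-20.  17. -30.  38.  29. 100.]
```

>>> arm_command --pt "-0.655 0.365 0 -0.041 -0.073 0.096 255" --pt "-0.655 0.365 0 -0.04 -0.072 0.097 255" --pt "-0.655 0.365 0 -0.039 -0.07 0.098 255" --pt "-0.655 0.365 0 -0.039 -0.07 0.099 255" --pt "0 0 0 0 0 0 255"

```text
time: 19.78
position: [0.5094, -0.0321, 0.0689]
orientation: [[0.438, 0.872, 0.22], [0.779, -0.49, 0.391], [0.449, 0.0, -0.894]]
force: [-7.3, -1.3, 3.9]
width: 0.122
grasp_force: 79.6
```

```bash
python3 -c "
from h import *
tq()"
```

```text
19.78 phi tool -26.656436871347296 phi of g -27.727012415308263 radius 95.3903506360621 F [-5.7867 -4.6927  3.9304] tau tiltcorr 0.6498614731381681 tau force@g 0.6401404097708878 end-mouth [-16.7637   0.0897   1.9791] grip 79.56115365028381 q [-19.  16. -29.  40.  26. 102.]
```

>>> arm_command --pt "0 0 0 0 0 0 225" --pt "0 0 0 0 0 0 205" --pt "0 0 0 0 0 0 185" --pt "0 0 0 0 0 0 150" --pt "0 0 0 0 0 0 110" --pt "0 0 0 0 0 0 70" --pt "0 0 0 0 0 0 40" --pt "0 0 0 0 0 0 40"

```text
time: 20.45
position: [0.5091, -0.0318, 0.0682]
orientation: [[0.438, 0.872, 0.219], [0.778, -0.49, 0.393], [0.45, -0.001, -0.893]]
force: [0.1, 0.2, -0.1]
width: 0.843
grasp_force: 0.0
```

```bash
python3 -c "
from h import *
tq();st()
look(('key_bend','key_lever','hex_key'))"
```

```text
20.45 phi tool -26.72712404232001 phi of g -28.105051969393564 radius 95.65135825639886 F [-0.0607  0.2358 -0.0765] tau tiltcorr -0.017112863276452672 tau force@g 0.08292362793456437 end-mouth [-16.49     0.0941   2.6332] grip 0.0 q [-19.  16. -29.  40.  26. 102.]
20.45 q [-19.   16.1 -29.3  39.5  26.3 101.5] p [ 0.5091 -0.0318  0.0682] f [ 0.0621  0.2354 -0.0765] t [-0.4069  0.2093  0.0662] w 0.8427224084651571 0.0
[[ 0.4382  0.8717  0.2192]
 [ 0.7783 -0.49    0.3927]
 [ 0.4497 -0.0014 -0.8932]]
side key_bend [(0.75, array([ 0.3117, -0.2472, -0.0048]))]
side key_lever [(0.84, array([ 0.499 , -0.0519,  0.0907]))]
side hex_key [(0.69, array([ 0.4848, -0.0899,  0.0742]))]
top key_bend [(0.7, array([0.5431, 0.0377, 0.1272]))]
top key_lever [(0.72, array([ 0.6276,  0.0411, -0.0005]))]
top hex_key []
```

Hand is empty with zero force, and the moment bias it shows confirms a peak of about 1.95 N m. Retracting straight along the fingers.

>>> arm_command --pt "0 0 0 -0.22 -0.39 0.89 40" --pt "0 0 0 -0.44 -0.78 1.78 40" --pt "0 0 0 -0.66 -1.18 2.68 40" --pt "0 0 0 -0.66 -1.18 2.68 40" --pt "0 0 0 -0.66 -1.18 2.68 40" --pt "0 0 0 -0.66 -1.18 2.68 40" --pt "0 0 0 -2 -1 3 40" --pt "0 0 0 -2 -1 3 40" --pt "0 0 0 -2 -1 3 40" --pt "0 0 0 0 0 0 40" --pt "0 0 0 0 0 0 40"

```text
time: 21.77
position: [0.4162, -0.1218, 0.2936]
orientation: [[0.438, 0.871, 0.222], [0.778, -0.492, 0.39], [0.449, 0.002, -0.893]]
force: [-0.2, -0.5, 0.1]
width: 0.843
grasp_force: 0.0
```

```bash
python3 - <<'E'
from h import *
st();look(('key_bend','key_lever','hex_key'))
print("expect bend",np.array([.5765,.0175,.13])-.036*np.array([.873,-.488,0]))
im,d=capture('side');cv2.imwrite('pics/s10.png',cv2.resize(im[150:350,150:400,::-1],None,fx=3,fy=3))
E
```

```text
21.77 q [-34.8   3.7  -8.6  80.3  26.6  84. ] p [ 0.4162 -0.1218  0.2936] f [-0.2156 -0.5002  0.0911] t [-0.3643  0.2091 -0.0174] w 0.8430055955093892 0.0
[[ 0.4384  0.8708  0.2225]
 [ 0.7784 -0.4917  0.3904]
 [ 0.4494  0.002  -0.8933]]
side key_bend [(0.65, array([0.5478, 0.0343, 0.1317]))]
side key_lever [(0.55, array([ 0.5014, -0.0517,  0.0902]))]
side hex_key [(0.69, array([ 0.485 , -0.0874,  0.0731]))]
top key_bend [(0.92, array([0.5437, 0.0354, 0.1288]))]
top key_lever [(0.56, array([ 0.4909, -0.0543,  0.0882]))]
top hex_key [(0.63, array([ 0.477 , -0.0863,  0.0688]))]
expect bend [0.5451 0.0351 0.13  ]
```

View pics/s10.png

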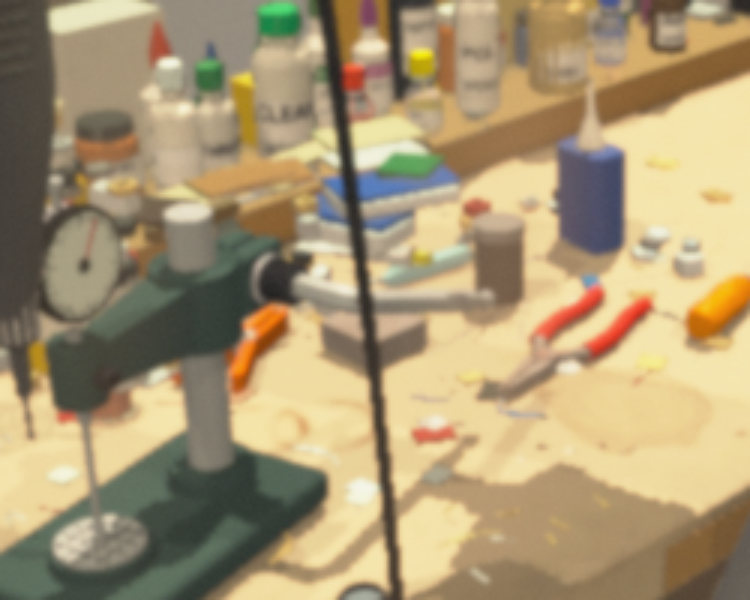

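The key stays seated. The short arm goes into the screw at (290,285), the long arm runs to its ball end at (490,297), and the bend measures within about 3 mm of where it should be when home. The hand is clear and the other things are where they were. Handing in.

```bash
python3 -c "
from station import order
print(order.finish_job())"
```

```text
the job is handed in; nothing more can be done
None
```

The job is handed in: I drew the key out, turned it round, seated its short arm home at about 4 N, and levered the screw clockwise until firm at an estimated 1.9–2.0 N m. I then let go, leaving the key in the screw and the other things where they were.

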